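# Gauge a carton, taking up the play

## Robot

A 6-joint arm with a two-finger parallel gripper is mounted at the origin on the work surface. World frame = base frame: x ahead of the robot, y to its left, z up, the work surface at z = 0. Lengths are in m, angles in rad, forces in N, time in s.
With the tool pointing down it reaches from about 0.3 to 0.775 m from the base axis. Payload 14.6 kg.
Tool frame: the origin (TCP) lies between the finger pads; the fingertips stand 19 mm ahead of it and the grasp point (between the pads) is the TCP (ctrl.finger_overhang is the distance from the TCP to the fingertips, in m); z points along the fingers, y is the direction in which the jaws open and shut (so a half turn about z gives the same grasp; the last joint's range is limited). The gripper opens to 94 mm and grips with 3 to 60 N. Pads are 16 mm wide; open, the fingers measure 119 mm over their backs; the gripper's body (75 mm by 177 mm) begins 78 mm behind the grasp point.
Start: joints at [1.109, 0.3, 1.521, -0, 1.321, -0.067], TCP at [0.212, 0.508, 0.224] pointing down, gripper open.
Joint ranges: [-3.03, 3.03], [-0.79, 2.21], [0.23, 2.52], [-1.04, 4.18], [0, 3.07], [-2.55, 2.55]. Speed limits (rad/s): [2.22, 2.22, 2.57, 3.14, 3.14, 3.14].

## Interface

Orientations are given as [roll, pitch, yaw] about the fixed x, y, z axes, in that order (R = Rz(yaw) Ry(pitch) Rx(roll)).
In Python, from station import ctrl gives the robot as it stands.
- The arm moves only by the tool send_rows, never from a script. Its argument "series" is a list of rows, each a list of 7 numbers: the turn, a rotation vector about the tool's x, y, z in degrees, then the shift along the tool's x, y, z in m, then the gripper's target within -1 to 1 (fully open at 1, half-way at 0, shut at -1). A call has 1 to 8 rows; each row is the pose to reach, as a shift and turn from the pose commanded when the call began, along the tool's axes at that moment; what a row does not reach only later rows make up. A row lasts 1/10 s, in which the tool goes at most 50 mm and 8.59 degrees, less where a joint would pass 70% of its speed; a pose out of reach is approached as far as the arm can. A call with a gripper value outside its range is refused whole. The fingers move at their own pace and stop on an object; "force" is the grip in N (left out, the last holds). Time passes only in rows, so rows that repeat a pose let the fingers close. It gives the time, the measured TCP pose, the force and the opening at its end, in the units of the state.
- ctrl.get_obs(): the state, without advancing time (a new reading comes with each control period).
- ctrl.camera(name): name is "scene" or "top"; returns a dict with "pixels" (400x640x3 uint8, red, green, blue), "z_map" (400x640 float32, m along the optical axis (not along the pixel's ray), 0 where there is no reading), "fov_y" (degrees; the focal length in pixels is half the picture's height over the tangent of half this angle, whatever the lens; pixels are square), "cx", "cy" (the principal point, pixels), "R" (3x3) and "t" (3): a world point X has camera coordinates R X + t. Camera axes: x right, y down, z forward; pixel columns grow to the right and rows downward; lengths in m; the calibration is good to about 2 mm. A picture is of the moment at which its call begins.
- ctrl.hand_in(): hands the job in, once; it reports no verdict.
The state is a dict: "time_s": time; "qpos": joint angles; "joint_vel": joint speeds; "tau": joint torques, N m; "ee_pos": TCP position; "eef_rot": TCP orientation; "force": force on the tool from outside, world axes, zero at the start; "moment": the same for the moment, N m; "grip_width": finger opening in m.
Only numpy, scipy, OpenCV 4.12 (cv2) and the standard library are available. Lean on these libraries where they do the work, as an engineer would, in place of code of your own. Each camera call takes 0.05 s, during which the arm holds its last target.

## Task

Measure the small brick-shaped carton in the carton gauge: open the jaw by its handle, lay the carton flat and square on the bed lengthwise between the anvil and the jaw, in the middle of the bed's width, and let go of it; then bring the jaw up with the handle from the open side only, until it nips the carton and the anvil's pointer stands in the dark band of the set mark. Never let the pointer run past the band, and leave the handle pushed up against the closing side of its play, as the size is read there. Let go and leave the other things on the bench alone.

Things in the scene. Friction and masses are not known exactly. Their poses are not given: they have to be found in the camera images.
- gauge: Carton gauge: low aluminium bed fixed to the bench, 80 mm wide (x), y from -150 to +115 mm, top 12 mm above the bench. Origin: on its underside, mid-width. +y opens the jaw, -y closes it. At the -y end a grey spring housing (70 mm wide, y -150 to -118 mm, 58 mm tall) stands behind the sprung anvil; on its top, across the slide, is the set mark, a dark band 2 mm wide.
- anvil: Sprung steel plate, 56 mm wide, top edge 54 mm above the bench, with a pointer over the housing. Axes as the gauge's; origin in its face, at bench height: gauge y = -100 mm at rest. Pressed, it moves to -y by up to 8 mm against a spring, 2.5 N per mm, no preload. Pushed in 1.2 mm (3 N) the pointer's end enters the dark band, at 2.2 mm it is in its middle, at 3.2 mm (8 N) it leaves it.
- jaw: Sliding jaw: steel plate 56 mm wide, top edge 62 mm above the bench; grey carriage behind it (jaw y 8 to 70 mm, 70 mm wide, 40 mm above the bench, two steel ribs on it up to 50 mm). Axes as the gauge's; origin in its face, 12 mm above the bench. Opening = its y in the gauge's frame + 100 mm: 20 to 125 mm. Stiff slide: about 11 N moves it either way; it stays where left.
- handle: Black post on the jaw's carriage between the ribs, 18 mm (y) by 30 mm (x), top 108 mm above the bench, grippable above 55 mm. Axes as the gauge's; origin at its foot, mid, 40.5 mm above the bench. It has play: slides freely (under 1 N) from y = 35 mm of the jaw's frame (against the closing-side rib, play taken up) to y = 43 mm (opening side); beyond, it carries the jaw along.
- carton: The carton to gauge: brown brick-shaped box, 50 mm (x) by nominally 90 mm (y) by 45 mm high, 0.15 to 0.3 kg (rubs on the bed with 0.7 to 2 N); the board bulges, so its true length may be up to 4 mm more. A strip of tape and a small blank label on top. Origin: centre of its underside. Starts on the bench to the robot's left, beside the gauge.
- cube_box: Bystander: other carton, a 66 mm cube. Origin: on its underside.
- flat_box: Bystander: other carton, flat, 110 x 160 x 30 mm. Origin: on its underside.
- tape_roll: Bystander: roll of brown tape lying flat, 100 mm across, 48 mm high. Origin: on its underside.
- label_roll: Bystander: roll of white labels standing on end, 80 mm across, 55 mm high. Origin: on its underside.
- marker: Bystander: marker pen lying down, 130 mm long along its y, 17 mm thick. Origin: on its underside.
- knife: Bystander: grey parcel knife lying flat, 145 mm long along its y. Origin: on its underside.
- scanner: Bystander: handheld code scanner lying flat, about 175 mm long along its y, 32 mm high. Origin: on its underside.
There are look-alikes about, which are no part of the job. Leave any green or pink look-alike of the carton alone.

How it is judged:
By the outcome, as a careful person would: the job done as asked, in the order asked, and still so for the second after the job is handed in, with the robot touching nothing.
It also fails if it takes over 72 s, if anything falls off the work surface, if the arm or the gripper's body presses on something with over 40 N, if the wrist force passes 120 N, or if a joint passes its speed limit or range.

## Working session

There is one attempt and no reset: what is moved stays moved. The work goes in short steps, Python scripts to look and compute and a tool call to move; the robot and the scene stay as the last step left them, time stands still between calls to the robot, and variables do not carry over. Pictures are saved under pics/ and viewed, and the job is handed in when it is done.

Besides the shell and the picture viewer there is one more tool, called after "Emit:" as name([rows], argument=value, ...), one row to a line, values as JSON. send_rows: Moves the arm, as the interface text tells. Its arguments: {"type":"object","properties":{"series":{"type":"array"},"force":{"type":"number"}},"required":["series"]}

```bash
mkdir -p pics; ls; cat > h.py <<'E'
import numpy as np, cv2
from station import ctrl
from scipy.spatial.transform import Rotation as Rn
def cam(n):
    c=ctrl.camera(n); c['f']=200/np.tan(np.radians(c['fov_y'])/2); return c
def save(c,name,crop=None,s=1):
    im=c['pixels'][:,:,::-1]
    if crop: x0,y0,x1,y1=crop; im=im[y0:y1,x0:x1]
    cv2.imwrite('pics/'+name,cv2.resize(im,None,fx=s,fy=s,interpolation=cv2.INTER_CUBIC))
def world(c):
    v,u=np.mgrid[0:400,0:640]; z=c['z_map']
    P=np.stack([(u-c['cx'])/c['f']*z,(v-c['cy'])/c['f']*z,z],-1)
    return (P-c['t'])@c['R']
def ray(c,u,v,zw):
    d=c['R'].T@np.array([(u-c['cx'])/c['f'],(v-c['cy'])/c['f'],1]); o=-c['R'].T@c['t']
    return o+d*(zw-o[2])/d[2]
def proj(c,X):
    p=c['R']@np.array(X)+c['t']; return p[:2]/p[2]*c['f']+[c['cx'],c['cy']]
E
python3 - <<'E'
from h import *
print(ctrl.get_obs(), ctrl.finger_overhang)
for n in ['top','scene']:
    c=cam(n); save(c,n+'0.png'); print(n,c['f'],c['cx'],c['cy'],c['R'].round(3),c['t'].round(3), 'cam pos',(-c['R'].T@c['t']).round(3))
E
```

```text
pics
{'time_s': 0.0, 'qpos': array([ 1.10939613e+00,  3.00474281e-01,  1.52159274e+00,  2.92898609e-05,
        1.32069089e+00, -6.65872117e-02]), 'joint_vel': array([ 7.30984738e-04, -6.86586427e-04,  2.78413591e-03, -9.79573410e-05,
       -9.21525382e-04, -2.37101518e-03]), 'tau': array([-7.10666809e-04, -5.31784666e+01, -3.52735770e+01,  7.07986252e-02,
        2.43898766e-02, -5.03134046e-06]), 'ee_pos': array([0.2114307 , 0.50747385, 0.22387964]), 'eef_rot': array([-3.14043187e+00, -1.05841184e-04,  2.74677234e+00]), 'force': array([-0.16621169, -0.90862577,  0.19402421]), 'moment': array([ 0.03050802, -0.02674111, -0.00654418]), 'grip_width': 0.09393097546913931} 0.019
top 413.6469326272609 321.5812611583183 197.52911011101165 [[-0.001 -1.    -0.005]
 [-0.977  0.002 -0.212]
 [ 0.212  0.004 -0.977]] [0.064 0.547 1.104] cam pos [0.301 0.058 1.195]
scene 374.3939214783198 317.5558865443262 201.53909724754058 [[ 0.3    0.954  0.013]
 [ 0.614 -0.183 -0.768]
 [-0.73   0.238 -0.641]] [-0.212 -0.284  1.555] cam pos [ 1.373 -0.221  0.78 ]
```

View pics/top0.png

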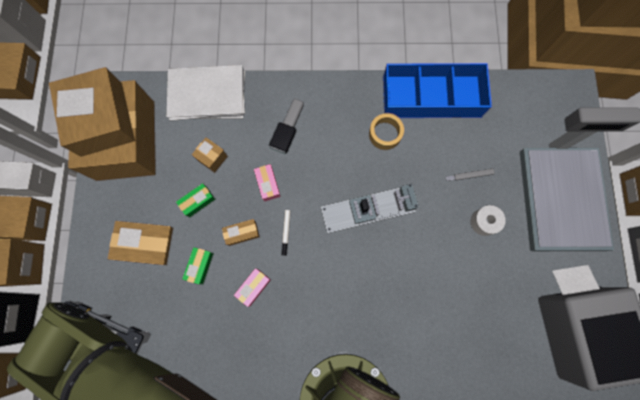

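View pics/scene0.png

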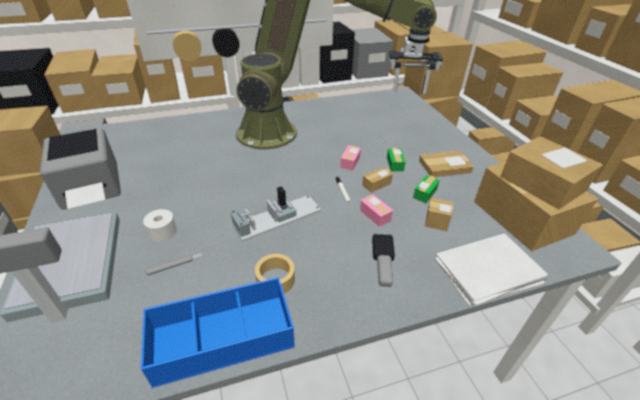

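Candidates for the carton in the top view: brown brick (240,232), brown cube (209,152), flat brown box (140,243), green look-alikes (195,200) and (197,266), and pink look-alikes (266,182) and (252,287). By the description I choose the brown brick at (240,232). The gauge runs from (322,217) to (415,197), with the handle at (364,206) and the housing at the right. Next is a close crop to check.

```bash
python3 - <<'E'
from h import *
c=cam('top'); a=c['pixels'][170:270,205:305]; b=c['pixels'][170:250,310:430]
im=np.hstack([cv2.resize(a,(400,400),interpolation=cv2.INTER_CUBIC),cv2.resize(b,(400,267),interpolation=cv2.INTER_CUBIC).__class__((400,400,3),np.uint8)*0])
im[:267,400:]=cv2.resize(b,(400,267),interpolation=cv2.INTER_CUBIC)
cv2.imwrite('pics/crop1.png',im[:,:,::-1])
W=world(c)
# carton top
m=np.zeros((400,640),bool); m[210:255,215:265]=1
z=W[...,2]
print('bench z',np.median(z[240:260,330:400]))
mm=m&(z>0.035)&(z<0.06)
def rect(mm,n):
    P=W[mm]; r=cv2.minAreaRect((P[:,:2]*1000).astype(np.float32)); print(n,mm.sum(),'ctr',np.round(r[0],1),'size',np.round(r[1],1),'ang',round(r[2],2),'z',np.median(P[:,2]).round(4)); return r
rect(mm,'carton')
m[:]=0; m[170:240,310:430]=1
for lo,hi,n in [(0.006,0.018,'bed'),(0.034,0.046,'carriage'),(0.05,0.066,'housing/jaw'),(0.095,0.12,'handle')]:
    rect(m&(z>lo)&(z<hi),n)
np.set_printoptions(linewidth=250)
print((z[180:234:2,316:424:3]*1000).round().astype(int))
E
```

```text
bench z -0.00033711162048452587
carton 603 ctr [453.8 294.2] size [50.4 92.9] ang 15.96 z 0.0445
bed 1459 ctr [537.2 -76.8] size [349.7 203. ] ang 89.91 z 0.0116
carriage 383 ctr [ 532.7 -109.3] size [ 70.2 178.9] ang 13.63 z 0.0397
housing/jaw 481 ctr [ 534.7 -115.8] size [ 69.8 172.9] ang 13.27 z 0.0571
handle 80 ctr [518.9 -53.3] size [30.  18.3] ang 14.68 z 0.1069
[[   5   -1    1    1    1   -2    0   -1   -2    1    0    1   -2    2   -1   -1    1    3    2    0   -3   -5    2    1   -1    0    1    2    0   -3   -1   -7    3   -4    1   -4]
 [   1   -1    0   -1   -3    4   -3   -3    0    2    2    0    0   -1   -2    1   -5   -3    0    3    0    3    3   -3    1   -1   -1    2   -2   -4    0    1   -2   -2   -1    2]
 [   2   -5   -1    5   -4    0   -3    2    4   -3    0   -2    0    0   -2   -2    1   -1   -2    0    2   -3    0    0   -5    1    2    2   -2    2   -1   60   -3   -3   -1   -3]
 [   1   -3    1    2    2    0    3   -3   -4    0    0   -1   -1    3    2   -4    2   -4   -1    0    3 1195    2    1    6    0    5   -4    1   57   60   62   57   -3    4    
[... 3512 characters left out ...]
  10   11    9   11   12   13   10    5   -2    4   -2   -3    4    0    1    2    1   -2    5   -3    2   -4   -2   -2    0   -2    2    1   -3   -3]
 [   0    0   -3    0   11   12   15   14   10   12   13   -4    4   -2    0    1   -3    3   -3   -4   -1   -1   -1    3    2   -3   -5   -1   -5    0   -5    6    0    0   -1   -1]
 [   4   -4    1   -1   12   16   11   10    0    1    0    0    2    0    2    1   -1   -3    2   -3   -1    0   -3   -2    0   -2   -5    0    0   -2    0   -2    1    1    1   -1]
 [   0    1   -2    0   10    1   -2    3   -1   -2   -1    0   -3    1   -5    2    4   -1   -5   -2    0    1   -1    1   -2    2   -1   -2    3    1   -2   -3   -5   -1    2    2]]
```

View pics/crop1.png

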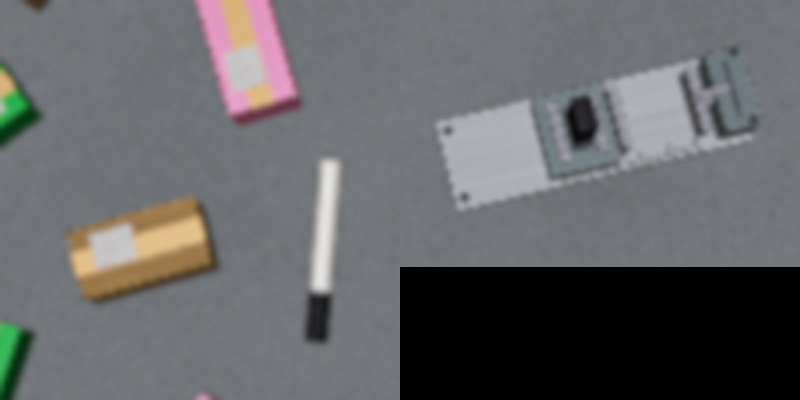

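The crop shows a brown brick with a tape strip and a grey-white label at (240,232), which is the carton. The marker lies at (286,232). Next I fit the gauge, jaw, handle and carton poses from averaged depth in both cameras.

```bash
cat >> h.py <<'E'
def avg(n,k=6):
    cs=[cam(n) for _ in range(k)]; c=dict(cs[0])
    Z=np.stack([q['z_map'] for q in cs]); Z[Z==0]=np.nan
    c['z_map']=np.nan_to_num(np.nanmedian(Z,0)); c['pixels']=np.mean([q['pixels'] for q in cs],0).round().astype(np.uint8); return c
def near(c,W,cen,r,lo,hi):
    z=W[...,2]; m=(np.hypot(W[...,0]-cen[0],W[...,1]-cen[1])<r)&(z>lo)&(z<hi)&(c['z_map']>0)
    k,l,s,_=cv2.connectedComponentsWithStats(m.astype(np.uint8)); 
    return l==1+np.argmax(s[1:,4])
def rect(W,mm,n=''):
    P=W[mm]; r=cv2.minAreaRect((P[:,:2]*1000).astype(np.float32)); (cx,cy),(w,h),a=r
    if w>h: w,h,a=h,w,a+90
    a=(a+90)%180-90
    print(n,mm.sum(),'ctr',round(cx,1),round(cy,1),'short/long',round(w,1),round(h,1),'yaw',round(a,2),'z',np.median(P[:,2]).round(4)); return np.array([cx,cy]),a
E
python3 - <<'E'
from h import *
for n in ['top','scene']:
    c=avg(n); W=world(c); np.savez('avg_%s.npz'%n,**c)
    print(n,'bench',np.median(W[...,2][near(c,W,(0.35,-0.1),0.1,-.02,.02)]))
    rect(W,near(c,W,(.454,.294),.075,.036,.06),'carton top')
    rect(W,near(c,W,(.454,.294),.075,.010,.06),'carton all')
    g,a=rect(W,near(c,W,(.53,-.09),.2,.006,.07),'gauge')
    a=13.5
    e=np.array([-np.sin(np.radians(a)),np.cos(np.radians(a))]); ex=np.array([e[1],-e[0]])
    for nm,cc,r,lo,hi in [('handle',(.519,-.053),.03,.09,.12),('housing',(.54,-.18),.06,.053,.066)]:
        p,_=rect(W,near(c,W,cc,r,lo,hi),nm); print('  rel gauge ctr x,y',(p-g)@ex,(p-g)@e)
E
```

```text
top bench -0.0004771606585612899
carton top 604 ctr 454.0 294.0 short/long 50.5 92.2 yaw 16.2 z 0.0447
carton all 666 ctr 454.0 294.0 short/long 50.5 92.2 yaw 16.23 z 0.0446
gauge 2486 ctr 523.8 -71.5 short/long 80.0 264.8 yaw 13.59 z 0.0128
handle 84 ctr 519.0 -53.3 short/long 18.1 29.3 yaw -76.06 z 0.1073
  rel gauge ctr x,y -0.4571036639759347 18.856235076409853
housing 312 ctr 548.8 -175.8 short/long 50.3 69.0 yaw -75.95 z 0.0575
  rel gauge ctr x,y -0.027573248805992455 -107.24864559106446
scene bench -6.656815715896591e-05
carton top 292 ctr 453.8 291.3 short/long 51.4 93.6 yaw 16.19 z 0.0447
carton all 471 ctr 454.7 291.5 short/long 52.0 94.0 yaw 17.39 z 0.0433
gauge 1914 ctr 524.0 -74.2 short/long 82.7 265.0 yaw 13.18 z 0.0177
handle 76 ctr 520.3 -57.3 short/long 16.9 30.1 yaw -71.66 z 0.1055
  rel gauge ctr x,y 0.3329900179626216 17.3288817033181
housing 238 ctr 548.8 -178.8 short/long 49.7 72.2 yaw -77.15 z 0.0578
  rel gauge ctr x,y -0.2969797200085245 -107.48604495206455
```

```bash
cat >> h.py <<'E'
def goto(pos,yaw_deg,pos0=None,rot0=None):
    o=ctrl.get_obs(); p=o['ee_pos'] if pos0 is None else np.array(pos0); r=o['eef_rot'] if rot0 is None else rot0
    R=Rn.from_euler('xyz',r); T=Rn.from_euler('xyz',[np.pi,0,np.radians(yaw_deg)])
    print('turn deg',np.degrees((R.inv()*T).as_rotvec()).round(2),'shift mm',(R.inv().apply(np.array(pos)-p)*1000).round(2),'| t',round(o['time_s'],2),'F',o['force'].round(2),'w',round(o['grip_width'],4))
A=np.radians(13.6); E=np.array([-np.sin(A),np.cos(A)]); EX=np.array([np.cos(A),np.sin(A)])
E
python3 - <<'E'
from h import *
goto([.5255,-.0803,.19],103.6)
E
```

```text
turn deg [ 0.   -0.   53.78] shift mm [-515.96 -422.     34.44] | t 0.75 F [-0.6   0.68  1.13] w 0.0944
```

Emit:
send_rows([
  [0, 0, 53.8, -0.516, -0.422, 0.014, -1],
  [0, 0, 53.8, -0.516, -0.422, 0.014, -1],
  [0, 0, 53.8, -0.516, -0.422, 0.014, -1],
  [0, 0, 53.8, -0.516, -0.422, 0.014, -1],
  [0, 0, 53.8, -0.516, -0.422, 0.014, -1],
  [0, 0, 53.8, -0.516, -0.422, 0.014, -1],
  [0, 0, 53.8, -0.516, -0.422, 0.014, -1],
  [0, 0, 53.8, -0.516, -0.422, 0.014, -1],
], force=20)

```text
time_s: 1.55
ee_pos: [0.4005, 0.153, 0.2163]
eef_rot: [3.141, -0.0, 1.806]
force: [1.1, 1.5, -0.1]
grip_width: 0.0333
```

```bash
python3 - <<'E'
from h import *
print(ctrl.get_obs()['ee_pos'])
goto([.5255,-.0803,.19],103.6)
E
```

```text
[0.40046487 0.15300213 0.2163483 ]
turn deg [ 0.05 -0.   -0.11] shift mm [-256.04   67.12   26.39] | t 1.55 F [ 1.11  1.53 -0.13] w 0.0333
```

Emit:
send_rows([
  [0, 0, 0, -0.25, 0.067, 0.026, -1],
  [0, 0, 0, -0.25, 0.067, 0.026, -1],
  [0, 0, 0, -0.25, 0.067, 0.026, -1],
  [0, 0, 0, -0.25, 0.067, 0.026, -1],
  [0, 0, 0, -0.25, 0.067, 0.026, -1],
  [0, 0, 0, -0.25, 0.067, 0.026, -1],
  [0, 0, 0, -0.25, 0.067, 0.026, -1],
  [0, 0, 0, -0.25, 0.067, 0.026, -1],
])

```text
time_s: 2.35
ee_pos: [0.5234, -0.0715, 0.1901]
eef_rot: [-3.141, -0.0, 1.808]
force: [0.2, 0.0, 0.3]
grip_width: 0.0007
```

```bash
python3 - <<'E'
from h import *
print(ctrl.get_obs()['ee_pos'])
goto([.5255,-.0803,.088],103.6)
for n,cr in [('top',(310,150,440,250)),('scene',(200,100,360,260))]:
    c=cam(n); save(c,n+'1.png',cr,4)
    o=ctrl.get_obs(); p=o['ee_pos'].copy(); p[2]-=.019; print(proj(c,p))
    W=world(c); 
    if n=='top':
        z=W[...,2]; 
E
```

```text
[ 0.52335087 -0.07149148  0.19008602]
turn deg [-0.01 -0.01 -0.  ] shift mm [-9.0900e+00  4.0000e-02  1.0208e+02] | t 2.35 F [0.2  0.01 0.25] w 0.0007
[374.49700763 196.99277861]
[274.59323473 172.30941711]
```

View pics/top1.png

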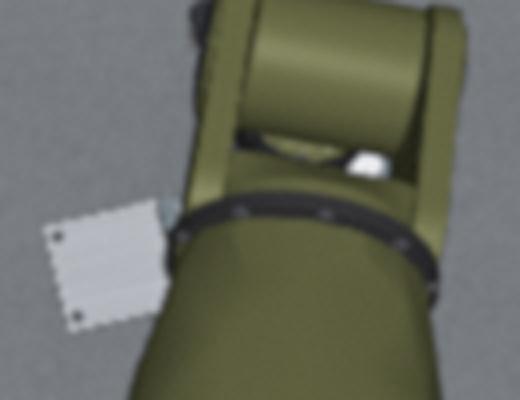

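View pics/scene1.png

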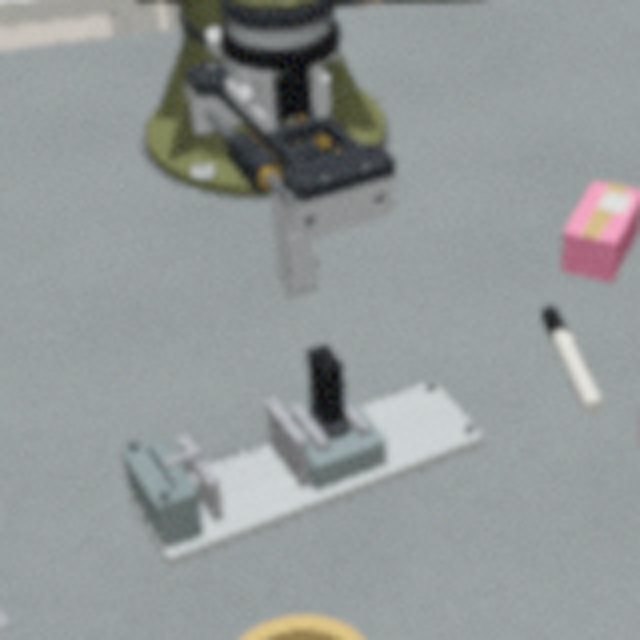

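Emit:
send_rows([
  [0, 0, 0, -0.009, 0, 0.0, -1],
  [0, 0, 0, -0.009, 0, 0.04, -1],
  [0, 0, 0, -0.009, 0, 0.08, -1],
  [0, 0, 0, -0.009, 0, 0.102, -1],
  [0, 0, 0, -0.009, 0, 0.102, -1],
  [0, 0, 0, -0.009, 0, 0.102, -1],
])

```text
time_s: 3.05
ee_pos: [0.5263, -0.0811, 0.0891]
eef_rot: [3.141, 0.0, 1.808]
force: [0.1, 0.0, 0.3]
grip_width: 0.001
```

```bash
python3 - <<'E'
from h import *
o=ctrl.get_obs();print(o['ee_pos'],o['force'])
for n,cr in [('scene',(200,100,360,260))]:
    c=cam(n); save(c,n+'2.png',cr,4)
E
```

```text
[ 0.52629481 -0.08107689  0.08906605] [0.06876815 0.03432211 0.26914449]
```

View pics/scene2.png

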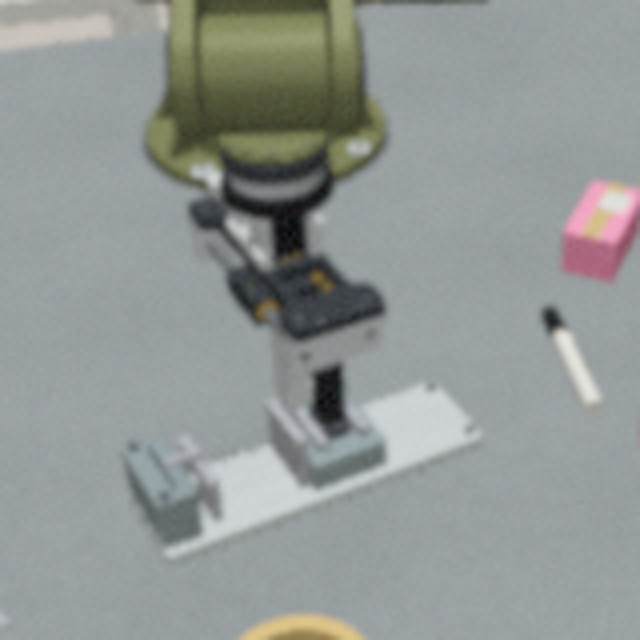

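Emit:
send_rows([
  [0, 0, 0, 0.004, 0, 0, -1],
  [0, 0, 0, 0.008, 0, 0, -1],
  [0, 0, 0, 0.012, 0, 0, -1],
  [0, 0, 0, 0.016, 0, 0, -1],
  [0, 0, 0, 0.02, 0, 0, -1],
  [0, 0, 0, 0.02, 0, 0, -1],
])

```text
time_s: 3.7
ee_pos: [0.5215, -0.0621, 0.0887]
eef_rot: [3.14, 0.002, 1.808]
force: [-0.0, -6.1, 1.4]
grip_width: 0.0006
```

Emit:
send_rows([
  [0, 0, 0, 0.005, 0, 0, -1],
  [0, 0, 0, 0.01, 0, 0, -1],
  [0, 0, 0, 0.015, 0, 0, -1],
  [0, 0, 0, 0.02, 0, 0, -1],
  [0, 0, 0, 0.025, 0, 0, -1],
  [0, 0, 0, 0.03, 0, 0, -1],
  [0, 0, 0, 0.03, 0, 0, -1],
  [0, 0, 0, 0.03, 0, 0, -1],
])

```text
time_s: 4.5
ee_pos: [0.5145, -0.0328, 0.0887]
eef_rot: [3.14, 0.001, 1.808]
force: [0.9, -4.9, 3.0]
grip_width: 0.0008
```

```bash
python3 - <<'E'
from h import *
o=ctrl.get_obs();print(o['ee_pos'],o['force'])
c=avg('scene'); save(c,'scene3.png',(200,100,360,260),4); W=world(c)
g=np.array([524.0,-74.2])/1000+.0175*E   # scene-cam gauge origin
X=(W[...,:2]-g)@EX; Y=(W[...,:2]-g)@E; z=W[...,2]
for nm,lo,hi in [('carriage',.035,.046),('jawtop',.055,.068)]:
    m=(abs(X)<.045)&(Y>-.07)&(Y<.12)&(z>lo)&(z<hi)
    print(nm,m.sum(),np.percentile(Y[m]*1000,[1,5,25,50,75,95,99]).round(1),np.percentile(X[m]*1000,[2,98]).round(1))
E
```

```text
[ 0.51448042 -0.03279455  0.08869768] [ 0.9134657  -4.87232317  2.95718343]
carriage 166 [-1.  -0.6 15.9 31.9 46.9 65.6 67.9] [-23.4  34.8]
jawtop 73 [-1.1 -0.6  0.7  5.  33.9 46.3 50.6] [-25.5  27.6]
```

View pics/scene3.png

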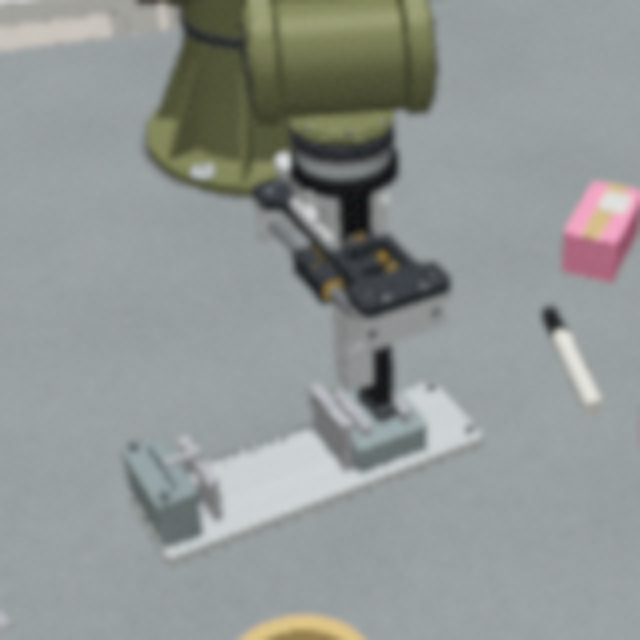

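Emit:
send_rows([
  [0, 0, 0, 0.005, 0, 0, -1],
  [0, 0, 0, 0.01, 0, 0, -1],
  [0, 0, 0, 0.015, 0, 0, -1],
  [0, 0, 0, 0.02, 0, 0, -1],
  [0, 0, 0, 0.02, 0, 0, -1],
  [0, 0, 0, 0.02, 0, 0, -1],
])

```text
time_s: 5.4
ee_pos: [0.5098, -0.0133, 0.0887]
eef_rot: [3.14, 0.001, 1.808]
force: [0.3, -5.2, 4.4]
grip_width: 0.0004
```

```bash
python3 - <<'E'
from h import *
o=ctrl.get_obs();print(o['ee_pos'],o['force'])
c=avg('scene'); save(c,'scene4.png',(200,100,360,260),4); W=world(c)
g=np.array([524.0,-74.2])/1000+.0175*E   # scene-cam gauge origin
print('gauge y of TCP in scene cal',(o['ee_pos'][:2]-g)@E, 'x',(o['ee_pos'][:2]-g)@EX)
X=(W[...,:2]-g)@EX; Y=(W[...,:2]-g)@E; z=W[...,2]
for nm,lo,hi in [('carriage',.035,.046),('jawtop',.055,.068)]:
    m=(abs(X)<.045)&(Y>-.07)&(Y<.12)&(z>lo)&(z<hi)
    print(nm,m.sum(),np.percentile(Y[m]*1000,[1,5,25,50,75,95,99]).round(1),np.percentile(X[m]*1000,[2,98]).round(1))
goto([.454,.293,.2],106.2)
E
```

```text
[ 0.50981503 -0.01330494  0.08870351] [ 0.32588885 -5.18507757  4.40312443]
gauge y of TCP in scene cal 0.04502310447023685 x 0.0005317568189612453
carriage 164 [19.1 19.6 36.7 52.3 67.8 85.8 87.5] [-25.8  35.2]
jawtop 74 [18.9 19.3 20.2 24.6 54.  65.2 67.5] [-25.   26.9]
turn deg [ 0.06  0.06 -2.62] shift mm [ 310.74   17.82 -111.65] | t 5.7 F [ 0.82 -4.34  3.88] w 0.0004
```

Emit:
send_rows([
  [0, 0, 0, -0.008, 0, 0, -1],
  [0, 0, 0, -0.008, 0, -0.04, -1],
  [0, 0, 0, -0.008, 0, -0.08, -1],
  [0, 0, 0, 0.02, 0, -0.11, 0],
  [0, 0, -2.6, 0.07, 0.01, -0.11, 1],
  [0, 0, -2.6, 0.12, 0.018, -0.11, 1],
  [0, 0, -2.6, 0.17, 0.018, -0.11, 1],
  [0, 0, -2.6, 0.22, 0.018, -0.11, 1],
])

```text
time_s: 6.5
ee_pos: [0.4749, 0.2052, 0.198]
eef_rot: [-3.141, -0.0, 1.853]
force: [0.0, -0.2, -0.1]
grip_width: 0.037
```

```bash
python3 - <<'E'
from h import *
o=ctrl.get_obs();print(o['ee_pos'],o['force'])
goto([.454,.2915,.15],106.2)
E
```

```text
[0.47491535 0.20515522 0.19802692] [ 0.01889098 -0.15361902 -0.07095298]
turn deg [-0.01 -0.02 -0.03] shift mm [88.74  3.97 48.06] | t 6.5 F [ 0.02 -0.15 -0.07] w 0.037
```

Emit:
send_rows([
  [0, 0, 0, 0.045, 0.002, 0.0, 1],
  [0, 0, 0, 0.086, 0.004, 0.01, 1],
  [0, 0, 0, 0.086, 0.004, 0.048, 1],
  [0, 0, 0, 0.086, 0.004, 0.048, 1],
  [0, 0, 0, 0.086, 0.004, 0.048, 1],
  [0, 0, 0, 0.086, 0.004, 0.048, 1],
  [0, 0, 0, 0.086, 0.004, 0.048, 1],
])

```text
time_s: 7.2
ee_pos: [0.4563, 0.2868, 0.1516]
eef_rot: [3.139, -0.0, 1.852]
force: [-0.0, 0.6, -0.7]
grip_width: 0.0919
```

```bash
python3 - <<'E'
from h import *
o=ctrl.get_obs();print(o['ee_pos'],o['force'])
goto([.454,.2915,.028],106.2)
c=cam('scene'); save(c,'scene5.png',(320,80,480,240),4)
E
```

```text
[0.45633618 0.28679199 0.15157477] [-0.02449923  0.56631618 -0.7348093 ]
turn deg [ 0.12 -0.03 -0.09] shift mm [  5.11  -1.2  123.58] | t 7.2 F [-0.02  0.57 -0.73] w 0.0919
```

View pics/scene5.png

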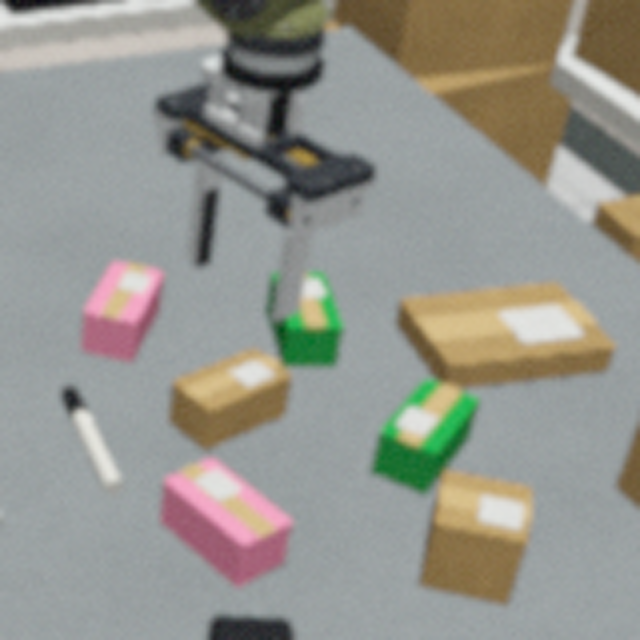

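The scene view shows the brown carton at about (378,179), full-frame pixels, with the open fingers straddling it from above at (371,142) and (394,158). The way down is clear.

Emit:
send_rows([
  [0.1, 0, 0, 0.005, -0.001, 0.03, 1],
  [0.1, 0, 0, 0.005, -0.001, 0.06, 1],
  [0.1, 0, 0, 0.005, -0.001, 0.09, 1],
  [0.1, 0, 0, 0.005, -0.001, 0.123, 1],
  [0.1, 0, 0, 0.005, -0.001, 0.123, 1],
  [0.1, 0, 0, 0.005, -0.001, 0.123, 1],
], force=15)

```text
time_s: 7.85
ee_pos: [0.4536, 0.2917, 0.0281]
eef_rot: [-3.14, -0.0, 1.853]
force: [0.3, 0.1, -0.0]
grip_width: 0.0941
```

Emit:
send_rows([
  [0, 0, 0, 0, 0, 0, -1],
  [0, 0, 0, 0, 0, 0, -1],
  [0, 0, 0, 0, 0, 0, -1],
  [0, 0, 0, 0, 0, 0, -1],
  [0, 0, 0, 0, 0, 0, -1],
  [0, 0, 0, 0, 0, 0, -1],
  [0, 0, 0, 0, 0, 0, -1],
  [0, 0, 0, 0, 0, 0, -1],
], force=15)

```text
time_s: 8.65
ee_pos: [0.4533, 0.2917, 0.0272]
eef_rot: [-3.14, -0.0, 1.853]
force: [-0.9, -0.5, 2.1]
grip_width: 0.0501
```

```bash
python3 - <<'E'
from h import *
o=ctrl.get_obs();print(o['ee_pos'],o['eef_rot'],o['force'],o['grip_width'])
E
```

```text
[0.45325398 0.29169463 0.0271754 ] [-3.14005804e+00 -2.48324572e-05  1.85314450e+00] [-0.86261675 -0.52085749  2.08005088] 0.05013968969541849
```

Emit:
send_rows([
  [0, 0, 0, 0, 0, -0.02, -1],
  [0, 0, 0, 0, 0, -0.05, -1],
  [0, 0, 0, 0, 0, -0.09, -1],
  [0, 0, 0, 0, 0, -0.13, -1],
  [0, 0, 0, 0, 0, -0.145, -1],
  [0, 0, 0, 0, 0, -0.145, -1],
])

```text
time_s: 9.25
ee_pos: [0.454, 0.2921, 0.174]
eef_rot: [3.14, -0.001, 1.853]
force: [-0.6, -0.7, -2.5]
grip_width: 0.0498
```

```bash
python3 - <<'E'
from h import *
o=ctrl.get_obs();print(o['ee_pos'],o['eef_rot'],o['force'],o['grip_width'])
g=np.array([.5240,-.0742])+.0175*E
T=g-.048*E; print(T)
goto([T[0],T[1],.17],103.6)
c=avg('scene',3); save(c,'scene6.png',(320,60,480,220),4)
W=world(c); m=near(c,W,o['ee_pos'][:2],.07,.155,.185)
E
```

```text
[0.45401156 0.29210641 0.17399104] [ 3.13989152e+00 -8.03959760e-04  1.85321044e+00] [-0.55023873 -0.6907972  -2.46241866] 0.049837269360139
[ 0.53117183 -0.10384481]
turn deg [ 0.1  -0.05  2.58] shift mm [-401.77  -36.24    3.61] | t 9.25 F [-0.55 -0.69 -2.46] w 0.0498
```

View pics/scene6.png

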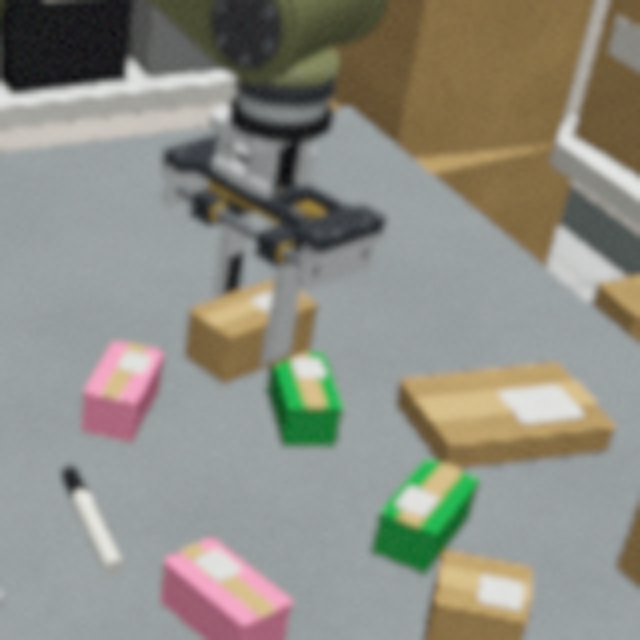

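Emit:
send_rows([
  [0, 0, 0.5, -0.03, -0.003, 0, -1],
  [0, 0, 1, -0.07, -0.007, 0, -1],
  [0, 0, 1.5, -0.11, -0.01, 0, -1],
  [0, 0, 2, -0.15, -0.013, 0, -1],
  [0, 0, 2.6, -0.19, -0.017, 0, -1],
  [0, 0, 2.6, -0.23, -0.021, 0, -1],
  [0, 0, 2.6, -0.27, -0.024, 0, -1],
  [0, 0, 2.6, -0.31, -0.028, 0, -1],
])

```text
time_s: 10.2
ee_pos: [0.5124, -0.0154, 0.1705]
eef_rot: [-3.137, -0.001, 1.808]
force: [0.2, 0.7, -1.8]
grip_width: 0.05
```

Emit:
send_rows([
  [0, 0, 0, -0.03, -0.003, 0, -1],
  [0, 0, 0, -0.06, -0.006, 0, -1],
  [0, 0, 0, -0.08, -0.008, 0, -1],
  [0, 0, 0, -0.09, -0.008, 0, -1],
  [0, 0, 0, -0.09, -0.008, 0, -1],
  [0, 0, 0, -0.09, -0.008, 0, -1],
])

```text
time_s: 10.8
ee_pos: [0.526, -0.1024, 0.1714]
eef_rot: [-3.139, -0.001, 1.808]
force: [0.7, -0.1, -2.6]
grip_width: 0.05
```

```bash
python3 - <<'E'
from h import *
o=ctrl.get_obs();print(o['ee_pos'],o['eef_rot'],o['force'],o['grip_width'])
g=np.array([.5240,-.0742])+.0175*E
T=g-.048*E; print(T)
goto([T[0],T[1],.17],103.6)
c=avg('scene',3); save(c,'scene7.png',(200,60,360,220),4)
E
```

```text
[ 0.5260186  -0.10236883  0.17144451] [-3.13883834e+00 -6.64629556e-04  1.80806055e+00] [ 0.70381064 -0.08663869 -2.63339909] 0.04998265134381517
[ 0.53117183 -0.10384481]
turn deg [-0.16 -0.04 -0.01] shift mm [-2.65  4.67  1.43] | t 10.8 F [ 0.7  -0.09 -2.63] w 0.05
```

View pics/scene7.png

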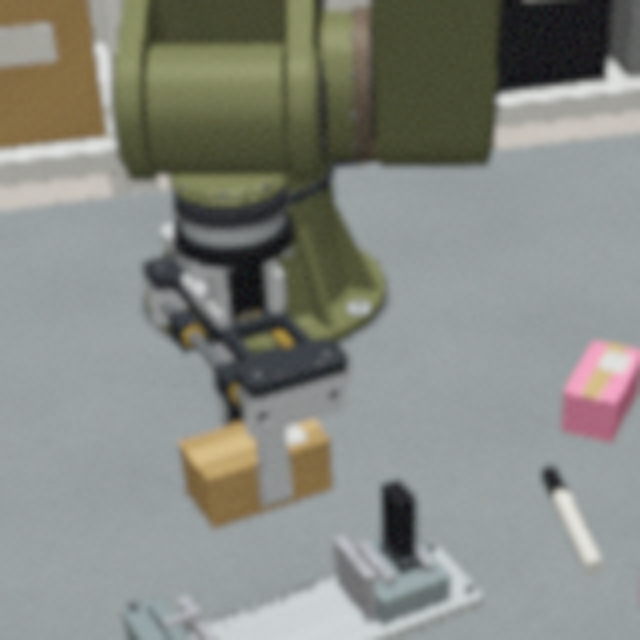

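Emit:
send_rows([
  [0, 0, 0, -0.0025, 0.0045, 0, -1],
  [0, 0, 0, -0.0025, 0.0045, 0.03, -1],
  [0, 0, 0, -0.0025, 0.0045, 0.06, -1],
  [0, 0, 0, -0.0025, 0.0045, 0.09, -1],
  [0, 0, 0, -0.0025, 0.0045, 0.11, -1],
  [0, 0, 0, -0.0025, 0.0045, 0.12, -1],
  [0, 0, 0, -0.0025, 0.0045, 0.125, -1],
  [0, 0, 0, -0.0025, 0.0045, 0.125, -1],
])

```text
time_s: 11.75
ee_pos: [0.5313, -0.1045, 0.0473]
eef_rot: [-3.14, 0.0, 1.808]
force: [0.2, 0.3, -2.4]
grip_width: 0.0499
```

```bash
python3 - <<'E'
from h import *
o=ctrl.get_obs();print(o['ee_pos'],o['eef_rot'],o['force'],o['grip_width'])
g=np.array([.5240,-.0742])+.0175*E
T=g-.048*E; print(T)
goto([T[0],T[1],.04],103.6)
c=avg('scene',3); save(c,'scene8.png',(200,120,340,250),5)
E
```

```text
[ 0.53129263 -0.10449835  0.04733105] [-3.14006420e+00  1.91585564e-04  1.80801295e+00] [ 0.2294396   0.30091789 -2.3587854 ] 0.0499155841297916
[ 0.53117183 -0.10384481]
turn deg [-0.09  0.01 -0.01] shift mm [0.67 0.05 7.33] | t 11.75 F [ 0.23  0.3  -2.36] w 0.0499
```

View pics/scene8.png

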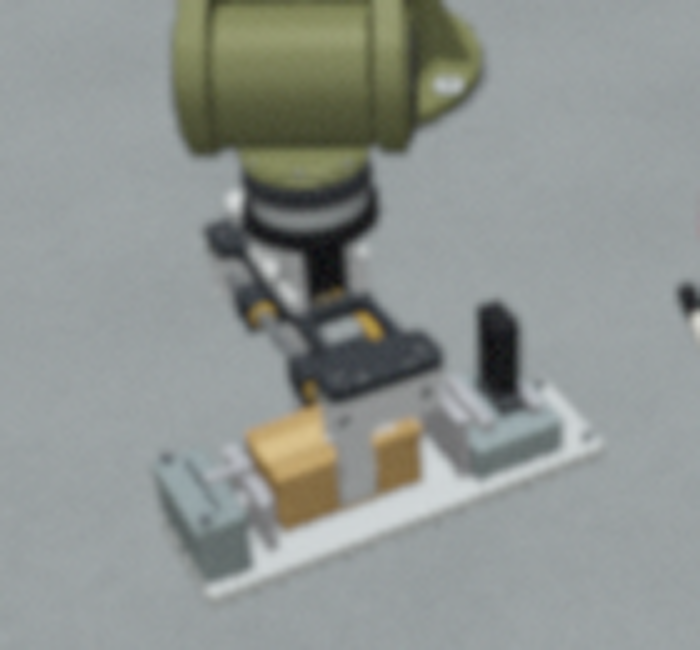

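Emit:
send_rows([
  [0, 0, 0, 0, 0, 0.003, -1],
  [0, 0, 0, 0, 0, 0.006, -1],
  [0, 0, 0, 0, 0, 0.007, -1],
  [0, 0, 0, 0, 0, 0.0075, -1],
  [0, 0, 0, 0, 0, 0.0075, -1],
])

```text
time_s: 12.4
ee_pos: [0.531, -0.1046, 0.0395]
eef_rot: [-3.14, -0.0, 1.808]
force: [0.5, 0.3, -1.2]
grip_width: 0.05
```

Emit:
send_rows([
  [0, 0, 0, 0, 0, 0.0004, -1],
  [0, 0, 0, 0, 0, 0.0004, -1],
  [0, 0, 0, 0, 0, 0.0004, 0.2],
  [0, 0, 0, 0, 0, 0.0004, 0.4],
  [0, 0, 0, 0, 0, 0.0004, 0.4],
  [0, 0, 0, 0, 0, 0.0004, 0.4],
])

```text
time_s: 13.0
ee_pos: [0.5311, -0.1046, 0.0393]
eef_rot: [-3.14, 0.0, 1.808]
force: [0.5, -0.0, -0.1]
grip_width: 0.0653
```

Emit:
send_rows([
  [0, 0, 0, 0, 0, 0, 0.4],
  [0, 0, 0, 0, 0, -0.02, 0.4],
  [0, 0, 0, 0, 0, -0.05, 0.4],
  [0, 0, 0, 0, 0, -0.09, 0.0],
  [0, 0, 0, 0.03, 0, -0.12, -1],
  [0, 0, 0, 0.08, 0, -0.12, -1],
  [0, 0, 0, 0.13, 0, -0.12, -1],
  [0, 0, 0, 0.145, 0, -0.12, -1],
])

```text
time_s: 13.8
ee_pos: [0.4961, 0.0396, 0.1595]
eef_rot: [-3.14, -0.0, 1.81]
force: [0.3, 0.4, 0.0]
grip_width: 0.0294
```

```bash
python3 - <<'E'
from h import *
o=ctrl.get_obs();print(o['ee_pos'],o['force'],o['grip_width'])
g=np.array([.5240,-.0742])+.0175*E; p=o['ee_pos'][:2]-g; print('gauge xy',p@EX,p@E)
for n,cr in [('scene',(220,170,340,260)),('top',(300,160,440,250))]:
    c=avg(n,5); save(c,n+'9.png',cr,5)
    gg=np.array([.5240,-.0742] if n=='scene' else [.5238,-.0715])+.0175*E
    W=world(c); X=(W[...,:2]-gg)@EX*1000; Y=(W[...,:2]-gg)@E*1000; z=W[...,2]
    m=(abs(X)<45)&(Y>-93)&(Y<8)&(z>.045)&(z<.063); 
    k,l,s,_=cv2.connectedComponentsWithStats(m.astype(np.uint8)); m=l==1+np.argmax(s[1:,4])
    r=cv2.minAreaRect(np.stack([X[m],Y[m]],-1).astype(np.float32)); print(n,m.sum(),'carton in gauge',r,np.median(z[m]),np.percentile(X[m],[2,98]),np.percentile(Y[m],[2,98]))
E
```

```text
[0.49608523 0.03959041 0.15954659] [0.29395182 0.38895289 0.03696845] 0.029428688483829266
gauge xy -0.00037515484533814605 0.09966378112567932
scene 416 carton in gauge ((0.35125160217285156, -47.59244918823242), (51.393104553222656, 90.3769302368164), 0.05681836977601051) 0.05678536996648319 [-23.05128722  25.14822737] [-91.12608083  -5.08373188]
top 547 carton in gauge ((-0.3062152862548828, -48.002071380615234), (50.37914276123047, 89.73979949951172), 0.0571628212928772) 0.05684285458683882 [-25.18279368  23.32822512] [-90.67076621  -8.09430609]
```

View pics/scene9.png

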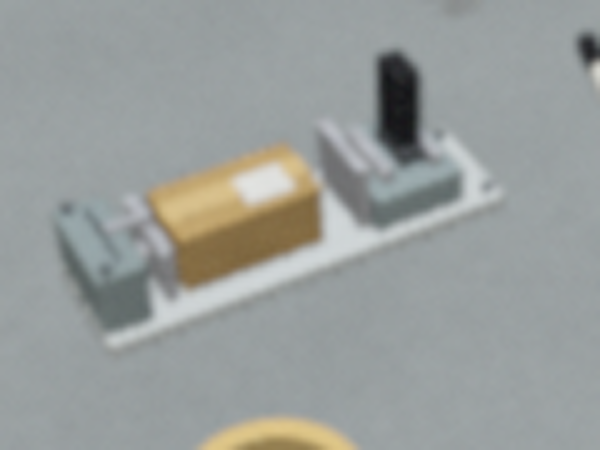

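View pics/top9.png

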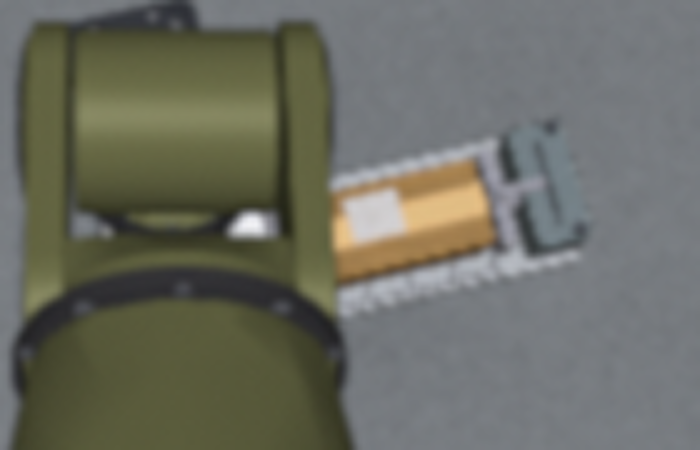

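Emit:
send_rows([
  [0, 0, 0, -0.002, 0, 0.03, -1],
  [0, 0, 0, -0.004, 0, 0.06, -1],
  [0, 0, 0, -0.004, 0, 0.07, -1],
  [0, 0, 0, -0.004, 0, 0.07, -1],
  [0, 0, 0, -0.004, 0, 0.07, -1],
], force=20)

```text
time_s: 14.8
ee_pos: [0.4985, 0.0324, 0.0903]
eef_rot: [-3.141, 0.0, 1.808]
force: [0.2, -0.2, 1.3]
grip_width: 0.0001
```

```bash
cat >> h.py <<'E'
G=np.array([.5240,-.0742])+.0175*E
def st():
    o=ctrl.get_obs(); p=(o['ee_pos'][:2]-G)*1000; f=o['force']
    print('t',round(o['time_s'],2),'gauge x,y',(p@EX).round(2),(p@E).round(2),'z',(o['ee_pos'][2]*1000).round(1),'F along y',(f[:2]@E).round(2),'Fx',(f[:2]@EX).round(2),'Fz',f[2].round(2),'w',o['grip_width'].round(4))
E
python3 -c "
from h import *
st();print(ctrl.get_obs()['eef_rot'])"
```

```text
Traceback (most recent call last):
  File "h.py", line 40, in st
    print('t',round(o['time_s'],2),'gauge x,y',(p@EX).round(2),(p@E).round(2),'z',(o['ee_pos'][2]*1000).round(1),'F along y',(f[:2]@E).round(2),'Fx',(f[:2]@EX).round(2),'Fz',f[2].round(2),'w',o['grip_width'].round(4))
                                                                                                                                                                                                ^^^^^^^^^^^^^^^^^^^^^
AttributeError: 'float' object has no attribute 'round'
```

```bash
sed -i "s/,'w',o\['grip_width'\].round(4)//" h.py
python3 -c "
from h import *
st();print(ctrl.get_obs()['eef_rot'])"
```

```text
t 14.8 gauge x,y 0.33 92.13 z 90.3 F along y -0.2 Fx 0.12 Fz 1.34
[-3.14091011e+00  3.48164100e-04  1.80764038e+00]
```

Emit:
send_rows([
  [0, 0, 0, -0.004, 0, 0, -1],
  [0, 0, 0, -0.008, 0, 0, -1],
  [0, 0, 0, -0.012, 0, 0, -1],
  [0, 0, 0, -0.015, 0, 0, -1],
  [0, 0, 0, -0.018, 0, 0, -1],
])

```text
time_s: 15.3
ee_pos: [0.5023, 0.0147, 0.0894]
eef_rot: [-3.14, 0.0, 1.808]
force: [-0.7, 0.5, 0.4]
grip_width: 0.0006
```

```bash
python3 -c "
from h import *
st()"
```

```text
t 15.3 gauge x,y -0.18 73.98 z 89.4 F along y 0.67 Fx -0.52 Fz 0.37
```

Emit:
send_rows([
  [0, 0, 0, -0.002, 0, 0, -1],
  [0, 0, 0, -0.004, 0, 0, -1],
  [0, 0, 0, -0.006, 0, 0, -1],
  [0, 0, 0, -0.008, 0, 0, -1],
  [0, 0, 0, -0.01, 0, 0, -1],
])

```text
time_s: 15.8
ee_pos: [0.5044, 0.0063, 0.0894]
eef_rot: [-3.14, -0.002, 1.808]
force: [-2.5, 10.5, 3.5]
grip_width: 0.0003
```

```bash
python3 -c "
from h import *
st()"
```

```text
t 15.8 gauge x,y -0.17 65.32 z 89.4 F along y 10.81 Fx 0.09 Fz 3.5
```

Emit:
send_rows([
  [0, 0, 0, -0.002, 0, 0, -1],
  [0, 0, 0, -0.004, 0, 0, -1],
  [0, 0, 0, -0.006, 0, 0, -1],
  [0, 0, 0, -0.007, 0, 0, -1],
  [0, 0, 0, -0.008, 0, 0, -1],
])

```text
time_s: 16.3
ee_pos: [0.5062, -0.0015, 0.0894]
eef_rot: [-3.14, -0.002, 1.808]
force: [-3.2, 11.2, 4.6]
grip_width: 0.0004
```

```bash
python3 -c "
from h import *
st()"
```

```text
t 16.3 gauge x,y -0.19 57.33 z 89.4 F along y 11.67 Fx -0.51 Fz 4.58
```

Emit:
send_rows([
  [0, 0, 0, -0.001, 0, 0, -1],
  [0, 0, 0, -0.002, 0, 0, -1],
  [0, 0, 0, -0.003, 0, 0, -1],
  [0, 0, 0, -0.004, 0, 0, -1],
])

```text
time_s: 16.7
ee_pos: [0.5071, -0.0053, 0.0894]
eef_rot: [-3.14, -0.002, 1.808]
force: [-2.9, 10.2, 5.1]
grip_width: 0.0004
```

```bash
python3 -c "
from h import *
st()"
```

```text
t 16.7 gauge x,y -0.2 53.38 z 89.4 F along y 10.61 Fx -0.4 Fz 5.08
```

Emit:
send_rows([
  [0, 0, 0, -0.0005, 0, 0, -1],
  [0, 0, 0, -0.001, 0, 0, -1],
  [0, 0, 0, -0.0015, 0, 0, -1],
  [0, 0, 0, -0.002, 0, 0, -1],
])

```text
time_s: 17.1
ee_pos: [0.5076, -0.0072, 0.0894]
eef_rot: [-3.14, -0.002, 1.808]
force: [-3.2, 11.2, 4.6]
grip_width: 0.0001
```

```bash
python3 -c "
from h import *
st()"
```

```text
t 17.1 gauge x,y -0.17 51.45 z 89.4 F along y 11.66 Fx -0.45 Fz 4.6
```

Emit:
send_rows([
  [0, 0, 0, -0.0005, 0, 0, -1],
  [0, 0, 0, -0.001, 0, 0, -1],
  [0, 0, 0, -0.0015, 0, 0, -1],
  [0, 0, 0, -0.002, 0, 0, -1],
])

```text
time_s: 17.5
ee_pos: [0.5081, -0.0091, 0.0894]
eef_rot: [-3.14, -0.002, 1.808]
force: [-3.7, 13.2, 6.0]
grip_width: 0.0003
```

```bash
python3 -c "
from h import *
st()"
```

```text
t 17.5 gauge x,y -0.17 49.54 z 89.4 F along y 13.66 Fx -0.53 Fz 5.98
```

```bash
python3 - <<'E'
from h import *
c=avg('scene',8); np.save('ref_scene.npy',c['pixels']); save(c,'scene10.png',(220,150,340,260),5); st()
E
```

```text
t 17.9 gauge x,y -0.16 49.46 z 89.4 F along y 11.62 Fx 0.74 Fz 3.98
```

View pics/scene10.png

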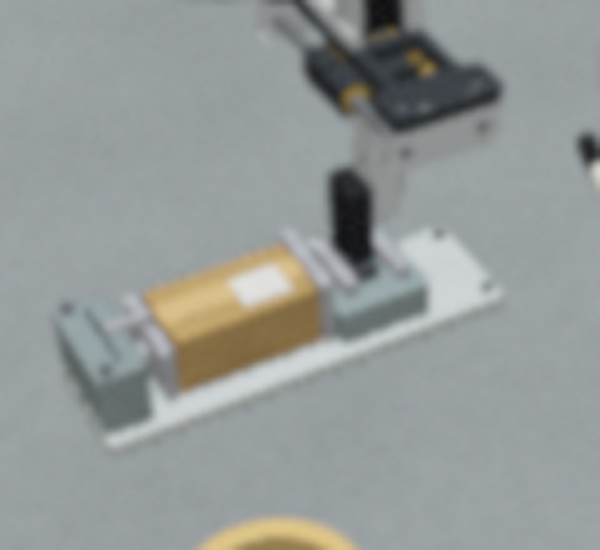

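Emit:
send_rows([
  [0, 0, 0, -0.0005, 0, 0, -1],
  [0, 0, 0, -0.001, 0, 0, -1],
  [0, 0, 0, -0.0015, 0, 0, -1],
])

```text
time_s: 18.2
ee_pos: [0.5084, -0.0105, 0.0894]
eef_rot: [-3.14, -0.002, 1.808]
force: [-3.1, 12.3, 6.7]
grip_width: 0.0005
```

```bash
python3 -c "
from h import *
st()"
```

```text
t 18.2 gauge x,y -0.2 48.04 z 89.4 F along y 12.65 Fx -0.16 Fz 6.71
```

Emit:
send_rows([
  [0, 0, 0, -0.0005, 0, 0, -1],
  [0, 0, 0, -0.001, 0, 0, -1],
])

```text
time_s: 18.4
ee_pos: [0.5086, -0.0115, 0.0894]
eef_rot: [-3.14, -0.002, 1.808]
force: [-2.5, 12.0, 5.3]
grip_width: 0.0007
```

```bash
python3 -c "
from h import *
st()"
```

```text
t 18.4 gauge x,y -0.18 47.05 z 89.4 F along y 12.28 Fx 0.44 Fz 5.34
```

Emit:
send_rows([
  [0, 0, 0, -0.0005, 0, 0, -1],
  [0, 0, 0, -0.001, 0, 0, -1],
])

```text
time_s: 18.6
ee_pos: [0.5088, -0.0123, 0.0894]
eef_rot: [-3.14, -0.002, 1.808]
force: [-4.6, 14.8, 6.1]
grip_width: 0.0003
```

```bash
python3 -c "
from h import *
st()"
```

```text
t 18.6 gauge x,y -0.18 46.23 z 89.4 F along y 15.47 Fx -0.97 Fz 6.08
```

```bash
cat >> h.py <<'E'
def vis(name):
    ref=np.load('ref_scene.npy'); c=avg('scene',8); np.save(name+'.npy',c['pixels'])
    big=lambda a: cv2.resize(a[205:245,225:275,::-1],None,fx=8,fy=8,interpolation=cv2.INTER_CUBIC)
    cv2.imwrite('pics/'+name+'.png',np.hstack([big(ref),big(c['pixels'])]))
    return c
E
python3 - <<'E'
from h import *
st(); c=vis('v1'); st()
E
```

```text
t 18.6 gauge x,y -0.18 46.23 z 89.4 F along y 15.47 Fx -0.97 Fz 6.08
t 19.0 gauge x,y -0.16 46.22 z 89.4 F along y 14.31 Fx -0.32 Fz 5.49
```

View pics/v1.png

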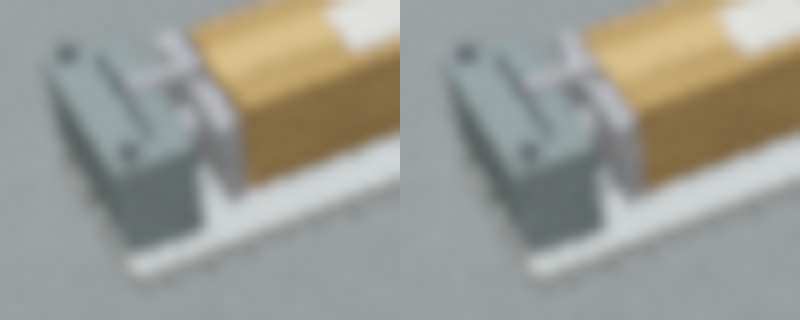

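Emit:
send_rows([
  [0, 0, 0, -0.0003, 0, 0, -1],
  [0, 0, 0, -0.0006, 0, 0, -1],
])

```text
time_s: 19.2
ee_pos: [0.5089, -0.0127, 0.0894]
eef_rot: [-3.14, -0.003, 1.808]
force: [-4.9, 16.2, 6.8]
grip_width: 0.0002
```

```bash
python3 - <<'E'
from h import *
st(); c=vis('v2'); st()
# LK along gauge y
ref=np.load('ref_scene.npy').astype(float).mean(2)
def P(x,y,z): 
    q=G+np.array(EX)*x/1000+E*y/1000; return proj(c,[q[0],q[1],z/1000])
for a in [(28,-100,54),(28,-104,54),(-28,-104,54),(0,-122,60),(0,-130,60)]: print(a,P(*a).round(2))
d=P(0,-102,54)-P(0,-101,54); print('px per mm',d)
for n in ['v1','v2']:
    I=np.load(n+'.npy').astype(float).mean(2); D=I-ref
    print(n,'diff std bg',D[205:215,225:232].std())
    gx=cv2.Sobel(ref,cv2.CV_64F,1,0,scale=1/8); gy=cv2.Sobel(ref,cv2.CV_64F,0,1,scale=1/8)
    g=gx*d[0]+gy*d[1]   # dI per mm if pattern shifts by -d
    big=cv2.resize(np.clip(128+8*D,0,255).astype(np.uint8)[205:245,225:275],None,fx=8,fy=8,interpolation=cv2.INTER_NEAREST)
    cv2.imwrite('pics/D%s.png'%n,big)
E
```

```text
t 19.2 gauge x,y -0.18 45.83 z 89.4 F along y 16.86 Fx -0.93 Fz 6.76
t 19.6 gauge x,y -0.19 45.8 z 89.4 F along y 15.93 Fx -1.29 Fz 7.03
(28, -100, 54) [254.29 219.59]
(28, -104, 54) [253.   220.07]
(-28, -104, 54) [245.33 208.94]
(0, -122, 60) [243.04 214.96]
(0, -130, 60) [240.42 215.91]
px per mm [-0.32028499  0.11584514]
v1 diff std bg 0.6880911187881322
v2 diff std bg 0.5993950086689379
```

View pics/Dv2.png

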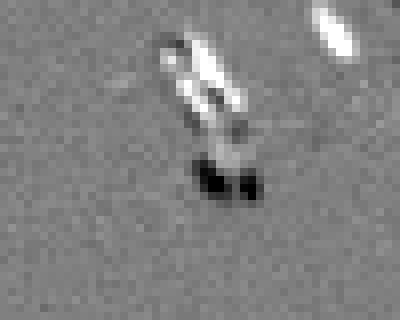

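View pics/v2.png

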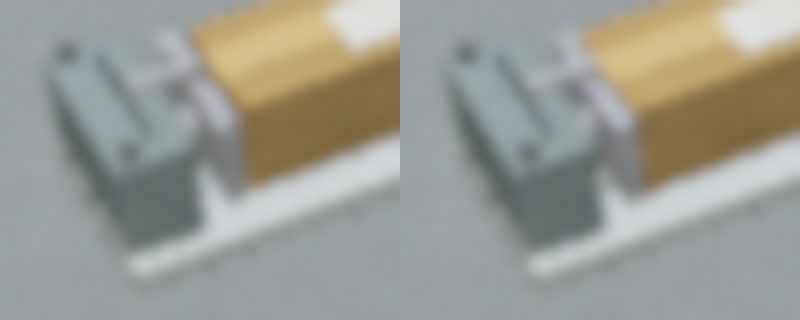

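```bash
cat >> h.py <<'E'
def lk(n,boxes=((247,223,253,230),(244,208,249,218),(239,212,246,217))):
    ref=np.load('ref_scene.npy').astype(float); I=np.load(n+'.npy').astype(float)
    d=np.array([-0.3203,0.1158]); out=[]
    from scipy.ndimage import shift,gaussian_filter
    from scipy.optimize import minimize_scalar
    for (a,b,e,f) in boxes:
        def cost(s):
            w=shift(ref,(d[1]*s,d[0]*s,0),order=3,mode='nearest'); return ((w-I)[b:f,a:e]**2).sum()
        r=minimize_scalar(cost,bounds=(-2,8),method='bounded'); out.append((round(r.x,2),round(cost(0)),round(r.fun)))
    print(n,out)
E
python3 - <<'E'
from h import *
for n in ['v1','v2']: lk(n)
for n in ['v1','v2']: lk(n,((264,204,271,212),(225,218,240,236),(256,214,259,228)))
E
```

```text
v1 [(np.float64(0.45), 8797, 8259), (np.float64(1.0), 6348, 4404), (np.float64(0.32), 577, 476)]
v2 [(np.float64(0.45), 8743, 8221), (np.float64(1.18), 6946, 4263), (np.float64(0.3), 472, 378)]
v1 [(np.float64(3.15), 21689, 728), (np.float64(0.03), 666, 659), (np.float64(1.82), 876, 391)]
v2 [(np.float64(3.39), 24509, 668), (np.float64(0.01), 704, 702), (np.float64(7.75), 1200, 480)]
```

```bash
python3 - <<'E'
from h import *
np.set_printoptions(linewidth=200)
r=np.load('ref_scene.npy').astype(float).mean(2);v=np.load('v2.npy').astype(float).mean(2)
print(r[222:231,246:262].round().astype(int));print((v-r)[222:231,246:262].round().astype(int))
# hypothetical geometry of plate side
c=cam('scene')
def P(x,y,z): 
    q=G+np.array(EX)*x/1000+E*y/1000; return proj(c,[q[0],q[1],z/1000])
for z in (14,25,54): print(z,P(28,-100,z).round(1),P(28,-106,z).round(1),P(25,-97,z).round(1))
print(r[210:219,238:250].round().astype(int));print((v-r)[210:219,238:250].round().astype(int))
E
```

```text
[[160 156 146 128 116 118 125 128 123 109 102 101 102 102 101 103]
 [152 146 133 117 113 116 120 124 120 109 102 103 103 103 103 104]
 [130 121 113 109 116 115 117 122 120 111 103 103 105 103 102 103]
 [111 106 105 118 132 127 118 121 119 112 107 104 103 101 103 104]
 [104 104 107 131 154 145 126 124 122 115 110 104 104 112 121 133]
 [105 103 107 133 163 165 145 131 126 123 119 120 133 153 165 176]
 [105 106 107 129 166 182 166 142 132 139 152 162 174 191 197 201]
 [105 104 105 126 167 192 186 163 154 168 188 196 202 207 208 209]
 [103 103 105 123 165 196 200 189 185 195 205 208 209 210 210 209]]
[[ -1   0   0  -1   0   3   5   1  -4  -2   1   2   0   1   0  -1]
 [ -1   0  -1   0   0   3   7   4   2   2   2   0   0   0   0  -1]
 [ -1   1   0  -2  -5   3   6   4   5   3   3  -1  -2  -1  -1   0]
 [  0   0  -2  -8 -12  -7   4   5   4   1  -1  -1   0   0   1   2]
 [  1   2  -2  -8 -15 -13  -4  -1   1  -5  -7  -2   1   0   0   1]
 [  1   2   1  -4 -13 -22 -17  -6  -5 -12 -14  -5  -1  -1   0   0]
 [  0  -2   0  -2 -11 -20 -19 -11  -5 -15 -20  -8   1   0   1   1]
 [  0  -2   1   0  -4  -9 -
[... 354 characters left out ...]
 161 161 157 159 158 158 171 182 180 165]
 [136 150 160 166 165 167 169 168 172 175 169 156]
 [135 136 154 169 174 174 171 164 159 153 151 151]
 [143 128 144 166 170 167 158 147 136 132 144 160]
 [152 135 133 148 157 157 152 141 126 123 138 162]
 [158 150 137 137 150 157 155 149 134 129 136 151]
 [161 158 146 134 144 155 159 153 147 151 156 150]]
[[ 0  0  0  0  2 -1 -3 -3 -5 -8  2 14]
 [ 0  1  1  1  0  0 -2  5  4 -3 -3 14]
 [-1  0  1 -1  0 -1 -3  7 13  3  0 13]
 [ 1  0  0 -2  0 -1 -1  3  6  3  1 12]
 [-1  1  2  3  0  0 -2 -1  1  5  7  7]
 [ 2  3  4  1  0 -1 -1 -3 -1 11 17  9]
 [ 0  1  0 -1 -1  0 -1 -3 -1  7 15 10]
 [ 1 -1 -2 -1 -1  0  1 -2 -1 -1  6 14]
 [ 0  0  0  1  0  1  0  1 -1 -2 -3 11]]
```

```bash
cat >> h.py <<'E'
def spot(n):
    r=np.load('ref_scene.npy').astype(float).mean(2);v=np.load(n+'.npy').astype(float).mean(2); D=v-r
    print(n,'left spot',D[224:231,248:254].sum().round(1),'right spot',D[225:231,254:258].sum().round(1),'backedge',D[214:218,247:250].sum().round(1),D[209:213,245:248].sum().round(1),'ctl',D[218:224,238:246].sum().round(1))
E
python3 - <<'E'
from h import *
spot('v1');spot('v2')
st()
c=avg('top',8); np.save('top_v2.npy',c['pixels']); save(c,'top_v2.png',(395,170,435,220),12)
E
```

```text
v1 left spot -231.7 right spot -135.7 backedge 76.0 1.3 ctl 2.7
v2 left spot -223.0 right spot -146.3 backedge 106.3 6.7 ctl 3.0
t 19.65 gauge x,y -0.18 45.82 z 89.4 F along y 16.33 Fx 0.14 Fz 6.39
```

View pics/top_v2.png

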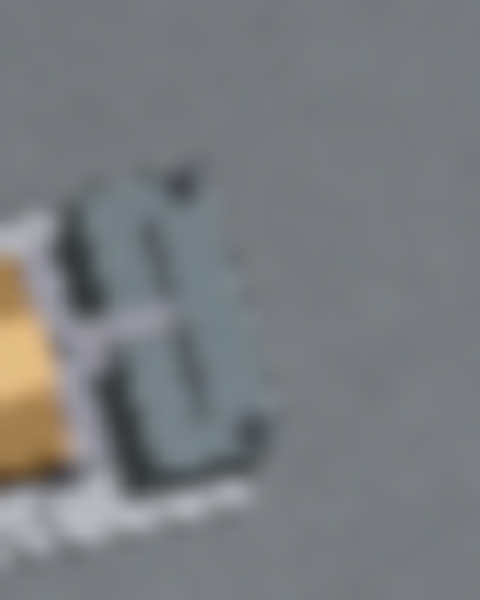

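```bash
python3 - <<'E'
from h import *
np.set_printoptions(linewidth=200)
a=np.load('avg_top.npz')['pixels']; b=np.load('top_v2.npy')
big=lambda q: cv2.resize(q[178:212,398:422,::-1],None,fx=16,fy=16,interpolation=cv2.INTER_CUBIC)
cv2.imwrite('pics/topcmp.png',np.hstack([big(a),big(b)]))
a=a.astype(float).mean(2); b=b.astype(float).mean(2)
print(a[190:203,400:416].round().astype(int)); print((b-a)[190:203,400:416].round().astype(int))
c=cam('top')
Gt=np.array([.5238,-.0715])+.0175*E
for y in (-100,-118,-120,-125,-130,-135,-150):
    q=Gt+E*y/1000; print(y,proj(c,[q[0],q[1],.058]).round(2),proj(c,[q[0],q[1],.062]).round(2))
E
```

```text
[[ 66  61  86 111 119 119 111  96 100 114 120 120 120 118 114 115]
 [ 70  56  78 109 120 120 115 101  96 111 120 121 120 116 111 113]
 [ 79  57  74 104 118 120 117 107  97 109 120 121 121 119 117 117]
 [ 89  59  65  92 112 118 118 111  98 105 117 121 122 124 123 119]
 [103  65  57  80 108 118 120 117 105 101 113 121 122 122 120 114]
 [112  74  65  86 115 128 132 133 122 104 112 120 121 121 119 117]
 [120 100 100 113 131 142 145 145 131 106 107 118 121 120 122 123]
 [139 137 137 137 138 142 142 138 125 101  98 112 120 120 121 122]
 [139 145 145 134 122 123 125 125 119 101  93 109 119 120 121 120]
 [132 139 141 125 102 105 117 121 119 107  93 104 117 120 121 121]
 [139 141 135 115  87  91 112 121 121 112  94  99 114 120 122 121]
 [149 142 120  91  68  80 110 122 122 115  97  94 111 120 122 122]
 [151 142 111  74  57  77 109 122 122 120 107  97 111 121 122 122]]
[[ 1  3  5  5  6  6  5  5  5  5  6  7  6  5  5  6]
 [-2  2  4  6  6  6  6  5  5  6  6  6  6  6  5  6]
 [ 6  3  4  6  6  6  6  6  5  6  5  7  6  7  6  6]
 [13  4  4  4  6  6  6  6  5  5  6  6  7  6  6  6]
 [ 3  1  3  4  6  7  6  6  8 13  9  6  6  6  6  6]
 [ 8  7  4  4  5  6  6  7 12 22 14  8  6  6  6  5]
 [18 15  7  6  6  7  7  6 13 21 14  7  6  7  6  6]
 [ 9  8  6  6  7  7  7  7 10 16 11  6  5  6  6  6]
 [ 1  5  7  7  6  6  7  5  7  9  7  6  6  6  6  6]
 [ 4  6  6  6  6  5  5  6  7  6  5  5  6  7  7  6]
 [14  9  7  4  5  5  6  6  6  5  5  5  5  6  6  6]
 [12  7  2  1  2  4  5  6  6  5  6  5  5  6  6  6]
 [ 5  6  7  5  3  3  6  6  7  6  6  5  6  6  6  6]]
-100 [398.15 198.62] [398.4  198.32]
-118 [404.32 197.13] [404.6  196.83]
-120 [405.01 196.96] [405.28 196.66]
-125 [406.72 196.55] [407.   196.25]
-130 [408.43 196.14] [408.72 195.83]
-135 [410.15 195.73] [410.44 195.42]
-150 [415.28 194.49] [415.58 194.18]
```

View pics/topcmp.png

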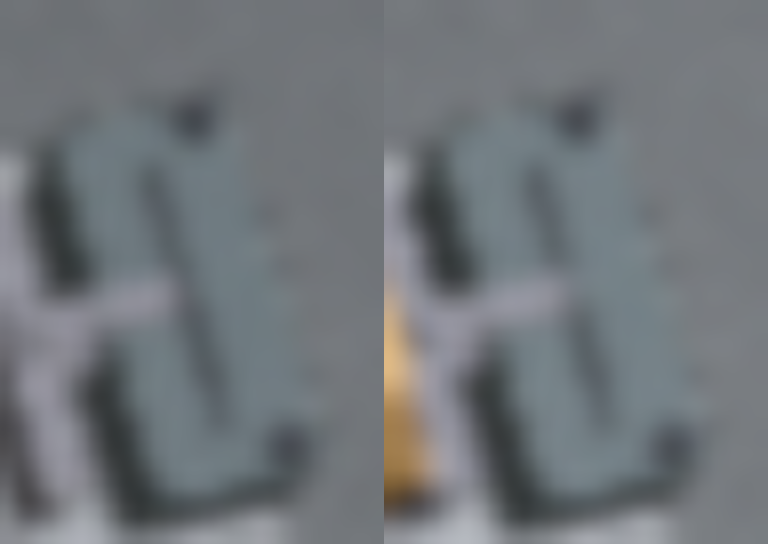

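```bash
cat >> h.py <<'E'
def tip(n):
    a=np.load('avg_top.npz')['pixels'].astype(float).mean(2); c=avg('top',8); b=c['pixels'].astype(float).mean(2); np.save(n+'.npy',c['pixels'])
    D=b-a; D-=np.median(D[192:202,411:415]); print('tip sum',D[192:201,407:412].sum().round(1)); print(D[193:200,405:413].round(1)); return c
E
python3 - <<'E'
from h import *
b=np.load('top_v2.npy').astype(float).mean(2);a=np.load('avg_top.npz')['pixels'].astype(float).mean(2)
D=b-a; D-=np.median(D[192:202,411:415]); print('tip sum',D[192:201,407:412].sum().round(1))
E
```

```text
tip sum 92.3
```

Emit:
send_rows([
  [0, 0, 0, -0.0002, 0, 0, -1],
  [0, 0, 0, -0.0004, 0, 0, -1],
])

```text
time_s: 20.3
ee_pos: [0.509, -0.0129, 0.0894]
eef_rot: [-3.14, -0.003, 1.808]
force: [-4.8, 15.9, 6.2]
grip_width: 0.0006
```

```bash
python3 - <<'E'
from h import *
st(); tip('top_v3'); st()
E
```

```text
t 20.3 gauge x,y -0.19 45.56 z 89.4 F along y 16.59 Fx -0.95 Fz 6.19
tip sum 115.0
[[ 0.7  0.7 -1.3 -0.7 -0.7  0.   0.3  0. ]
 [ 0.7 -0.3 -0.7  2.3  6.7  3.3 -0.3 -0.3]
 [ 0.   0.   0.7  7.7 20.3  9.7  1.7  0.3]
 [ 1.3  0.7  0.   9.  21.7 11.7  1.  -0.7]
 [ 1.3  1.   0.7  5.  14.   7.   0.7 -0.7]
 [-0.3  0.7  0.   1.   3.7  0.7 -0.3  0. ]
 [-0.7 -0.7 -0.3  0.  -1.  -1.  -0.7 -0.3]]
t 20.7 gauge x,y -0.18 45.53 z 89.4 F along y 15.73 Fx -0.12 Fz 5.5
```

Emit:
send_rows([
  [0, 0, 0, 0.002, 0, 0, -1],
  [0, 0, 0, 0.006, 0, 0, -1],
  [0, 0, 0, 0.014, 0, 0, -1],
  [0, 0, 0, 0.02, 0, 0, -1],
  [0, 0, 0, 0.02, 0, 0, -1],
])

```text
time_s: 21.2
ee_pos: [0.5045, 0.0055, 0.0892]
eef_rot: [-3.14, 0.0, 1.809]
force: [-0.6, 0.2, -0.1]
grip_width: 0.0005
```

```bash
python3 - <<'E'
from h import *
st(); c=tip('top_v4'); st()
big=cv2.resize(c['pixels'][165:230,340:425,::-1],None,fx=9,fy=9,interpolation=cv2.INTER_CUBIC); cv2.imwrite('pics/top_v4.png',big)
c=avg('scene',8); save(c,'scene11.png',(220,150,340,260),5)
E
```

```text
t 21.2 gauge x,y -0.25 64.58 z 89.2 F along y 0.36 Fx -0.52 Fz -0.06
tip sum 113.7
[[ 0.  -0.3 -0.3 -1.3 -0.7 -0.3 -0.7  0. ]
 [ 0.7 -0.3  0.3  2.   7.7  3.3  0.3  0. ]
 [-0.3  0.   0.7  7.7 20.  10.   1.7  0.3]
 [ 0.7  0.7 -0.3  8.3 21.3 11.7  1.  -0.3]
 [ 1.3  1.  -0.3  5.  13.7  7.   1.  -0.7]
 [-0.3  0.   0.3  1.   4.3  0.7 -1.  -1. ]
 [-1.3 -0.7 -0.3  0.3 -0.3 -2.  -0.7 -0.3]]
t 21.6 gauge x,y -0.22 63.68 z 89.2 F along y -0.57 Fx -0.37 Fz 0.28
```

View pics/top_v4.png

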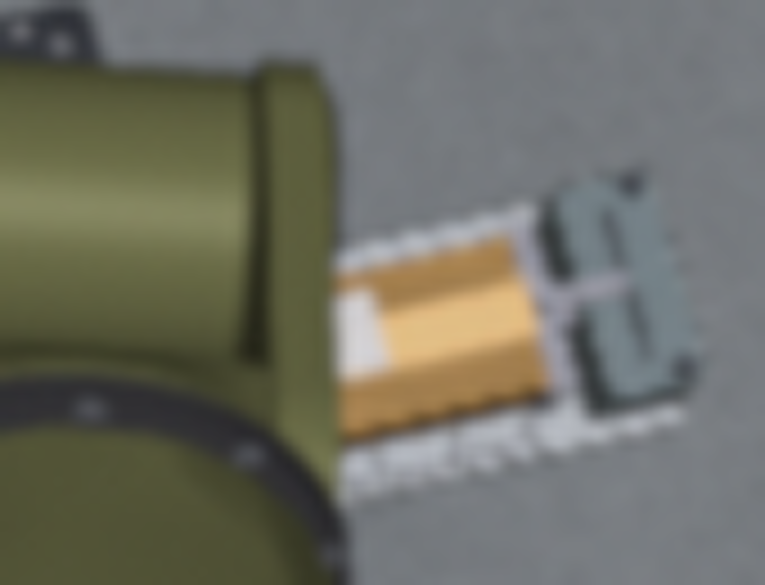

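View pics/scene11.png

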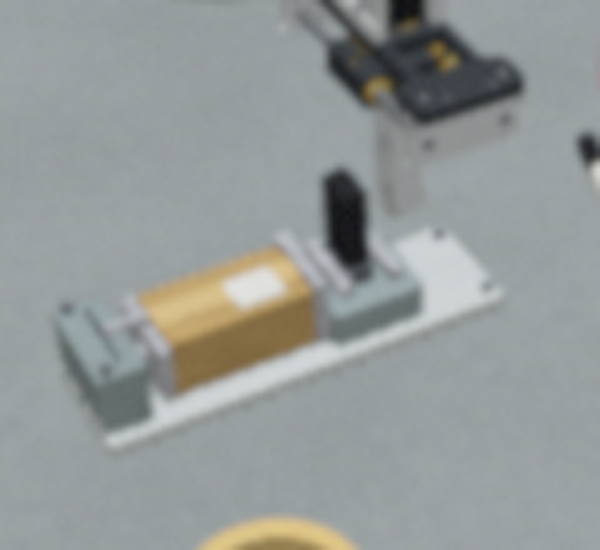

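Emit:
send_rows([
  [0, 0, 0, 0, 0, -0.04, -1],
  [0, 0, 0, 0, 0, -0.08, -1],
  [0, 0, 0, 0.03, 0, -0.1, -1],
  [0, 0, 0, 0.07, 0, -0.1, -1],
  [0, 0, 0, 0.11, 0, -0.1, -1],
  [0, 0, 0, 0.15, 0, -0.1, -1],
  [0, 0, 0, 0.19, 0, -0.1, -1],
  [0, 0, 0, 0.22, 0, -0.1, -1],
])

```text
time_s: 22.8
ee_pos: [0.4524, 0.2207, 0.1893]
eef_rot: [-3.14, -0.0, 1.809]
force: [0.8, -0.5, -0.4]
grip_width: 0.0003
```

```bash
python3 - <<'E'
from h import *
c=tip('top_v5'); st()
for n,gc in [('top',[.5238,-.0715]),('scene',[.5240,-.0742])]:
    if n=='scene': c=avg('scene',8)
    gg=np.array(gc)+.0175*E; W=world(c); X=(W[...,:2]-gg)@EX*1000; Y=(W[...,:2]-gg)@E*1000; z=W[...,2]
    def rep(nm,m):
        k,l,s,_=cv2.connectedComponentsWithStats(m.astype(np.uint8)); m=l==1+np.argmax(s[1:,4])
        r=cv2.minAreaRect(np.stack([X[m],Y[m]],-1).astype(np.float32)); print(n,nm,m.sum(),np.round(r[0],1),np.round(r[1],1),round(r[2],1),'z',np.median(z[m]).round(4))
    rep('handle',(abs(X)<30)&(Y>0)&(Y<60)&(z>.09)&(z<.12))
    rep('carton',(abs(X)<45)&(Y>-98)&(Y<-12)&(z>.048)&(z<.0595))
    rep('carriage+jaw',(abs(X)<45)&(Y>-4)&(Y<110)&(z>.03)&(z<.12))
big=lambda cc,r: cv2.resize(cc['pixels'][r[1]:r[3],r[0]:r[2],::-1],(400,400),interpolation=cv2.INTER_CUBIC)
t=avg('top',8)
cv2.imwrite('pics/fin.png',np.hstack([big(t,(340,160,420,240)),big(c,(225,165,325,265))])); save(t,'finfull.png')
E
```

```text
tip sum 120.0
[[ 0.7  0.3 -0.3  0.  -0.3  0.  -0.7  0. ]
 [ 0.7 -0.3 -0.7  2.3  7.   4.   0.  -1. ]
 [-1.   0.3  0.7  8.3 20.  10.   2.   0.3]
 [ 1.3  0.7  0.   9.  21.7 12.   1.  -0.3]
 [ 1.3  0.7  0.3  5.7 14.   7.   0.   0. ]
 [-0.7  0.7 -0.7  1.   4.3  1.  -1.  -0.3]
 [-0.7 -0.3 -0.3  1.   0.  -1.  -0.7 -0.3]]
t 23.2 gauge x,y 0.13 282.94 z 189.2 F along y 0.25 Fx 0.3 Fz 1.44
top handle 83 [-0.3 26.4] [17.7 29.3] 88.5 z 0.1071
top carton 547 [ -0.3 -55. ] [85.9 50. ] 89.8 z 0.0568
top carriage+jaw 586 [-0.  28.6] [70.  65.2] 0.0 z 0.041
scene handle 79 [ 0.8 25. ] [29.8 17.1] 3.9 z 0.1047
scene carton 381 [  0.1 -55. ] [49.9 85.8] 0.0 z 0.0569
scene carriage+jaw 425 [ 1.5 28.3] [64.  67.7] 89.5 z 0.0504
```

View pics/fin.png

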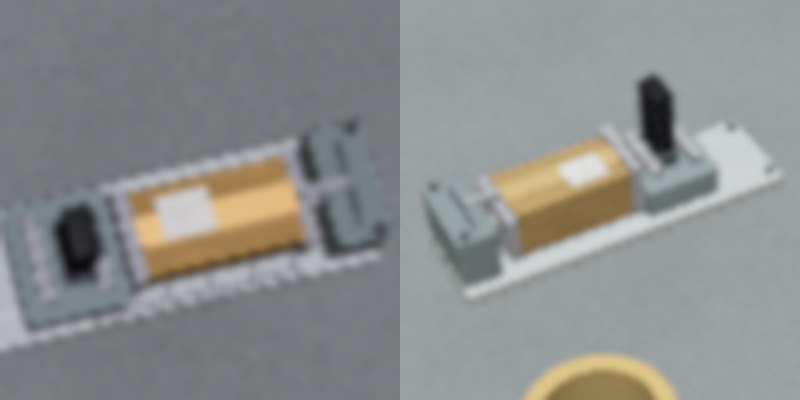

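View pics/finfull.png

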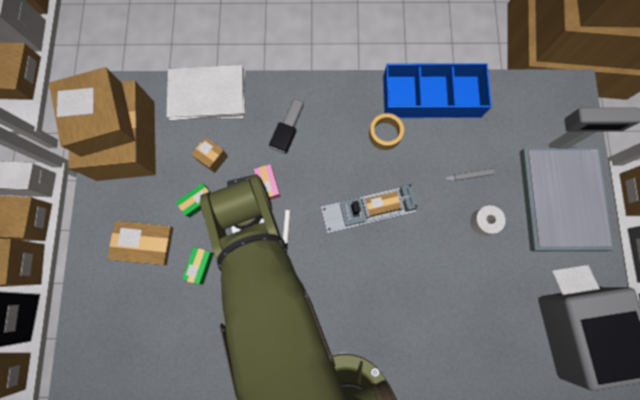

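```bash
python3 -c "
from h import *
st(); print(ctrl.hand_in())"
```

```text
t 24.0 gauge x,y 0.02 283.87 z 189.2 F along y 0.54 Fx -0.22 Fz 0.33
the job is handed in; nothing more can be done
None
```

I measured the carton in the gauge and handed the job in at about 24 s, with the gripper clear of everything.

**What I did:**
- I opened the jaw to about 119 mm by pushing its handle.
- I laid the brown carton on the bed. Both cameras showed it within about 0.4 mm of mid-width and 0.1° of square. Then I let go of it.
- I pushed the handle in the closing direction only, with a single closing stroke, until the jaw nipped the carton. Then I backed off without pulling on the handle.

**Last checks:**
- **Pointer:** in the top view it covers roughly half of the dark band, which puts the anvil about 2.1–2.3 mm in. It did not move back after I let go.
- **Handle:** it stands at about 35.2 mm in the jaw's frame, against the closing-side rib.
- **Other things:** none looked moved in the final pictures. Some of them were under the arm in the last top view, so I could not check those there.

**What disagreed:**
- **Push force:** this gave a smaller anvil travel, about 1.5–1.8 mm. Both estimates are inside the 1.2–3.2 mm band.
- **Cameras:** they differed by about 2.7 mm in world y. The arm agreed with the scene camera when it opened the jaw.
- **Final jaw position:** the arm's own reading differed from the cameras by about 1–2 mm. I therefore judged the pointer by its picture against the band, with force as a cross-check.

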